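Book spare fuses out of a covered store

ROBOT

A 6-joint arm with a two-finger parallel gripper is mounted at the origin on the work surface. World frame = base frame: x ahead of the robot, y to its left, z up, the work surface at z = 0. Lengths are in m, angles in rad, forces in N, time in s.
With the tool pointing down it reaches from about 0.325 to 0.85 m from the base axis. Payload 15.5 kg.
Tool frame: the origin (TCP) lies midway between the tips of the shut fingers; the grasp point (between the pads) lies 19 mm behind it (env.tcp_to_grasp is the distance from the TCP to the grasp point, in m); x points along the fingers, z is the direction in which the jaws open and shut, and the axes are right-handed (so a half turn about x gives the same grasp; the last joint's range is limited). The gripper opens to 91 mm and grips with 3 to 60 N. Pads are 32 mm wide; open, the fingers measure 118 mm over their backs; the gripper's body (76 mm by 178 mm) begins 60 mm behind the grasp point.
Start: joints at [-1.433, 0.494, 1.345, -0, 1.302, -0.096], TCP at [0.144, -0.608, 0.214] pointing down, gripper open.
Joint ranges: [-2.91, 2.91], [-0.82, 2.16], [0.22, 2.67], [-1.22, 4.37], [0.12, 2.79], [-3.08, 3.08]. Speed limits (rad/s): [1.89, 1.89, 2.57, 3.01, 3.01, 3.01].

INTERFACE

Orientations are given as [roll, pitch, yaw] about the fixed x, y, z axes, in that order (R = Rz(yaw) Ry(pitch) Rx(roll)).
In Python, from station import env gives the robot as it stands. Calls block until the motion is done:
- env.movep(position, orientation): joint-space move of the TCP to a pose.
- env.movel(position, rotation=None, vel=0.15, guard=None): straight line of the TCP; rotation=None keeps the orientation; vel is the mean speed in m/s. With guard (N) it stops when the force on the tool has changed by that much, and returns True; else False.
- env.move_joints(angles): joint-space move.
- env.move_gripper(opening): finger opening in m; the grip force is fixed at half the most; returns when the fingers have stopped.
- env.wait(seconds).
- env.inverse_kinematics(position, orientation): joint angles nearest the present ones, or None.
- env.sense(): the state.
- env.snapshot(name): name is "side" or "top" or "wrist"; returns a dict with "img" (400x640x3 uint8, red, green, blue), "camera_matrix" (3x3 intrinsics, pixels), "distortion" ([k1, k2, p1, p2, k3] as OpenCV has them; the pictures are not rectified), "origin" and "rotation" of the camera in the world; the wrist camera has in their place "hand_eye" (4x4, takes a point from camera to tool coordinates, whose origin is the TCP and whose axes are the tool frame's). Camera axes: x right, y down, z forward; pixel columns grow to the right and rows downward; lengths in m; the calibration is good to about 2 mm. A picture is of the moment at which its call begins: read the wrist's pose just before it. There is no depth.
A pose or a line that the arm cannot do raises env.IKError and nothing moves.
- env.close_job(): hands the job in, once; it reports no verdict.
The state is a dict: "t": time; "q": joint angles; "joint_velocities": joint speeds; "joint_torque": joint torques, N m; "eef_pos": TCP position; "ee_rot": TCP orientation; "ft_force": force on the tool from outside, world axes, zero at the start; "torque": the same for the moment, N m; "grip_width": finger opening in m.
Only numpy, scipy, OpenCV 4.12 (cv2) and the standard library are available. Lean on these libraries where they do the work, as an engineer would, in place of code of your own. Each camera call takes 0.05 s, during which the arm holds its last target. There are 200 camera calls.

TASK

Slide the fuse store's cover plate fully over to its empty half, without lifting it off its runners, and put every fuse you find in the pockets into the pot. When all are in, stand the pot upright in the middle of the circle on the scanner's plate, its label squarely facing the window, and leave it so for at least a second to be read. Then stand the pot back upright in the middle of its cork mat, and leave the cover slid home over the pockets, the fuses in the pot and the other things on the bench where they were.

Things in the scene. Friction and masses are not known exactly. Their poses are not given: they have to be found in the camera images.
- store: Fuse store, fixed aluminium block 220 (x) x 156 mm. Origin: centre of its underside; x runs along its runners (away from the robot when unturned), z up. Half x<0: six 15 mm square pockets, 10 mm deep, in a deck 24 mm high, centred at x = -84 and -38, y = -42, 0 and +42 mm. Half x>0: empty, floor 8 mm high, where the cover parks.
- store_park (a point): Where the cover's origin is when it is fully open: store x = +55, y = 0, on the level of the runners' tops, 48 mm above the bench. Runners stand along both sides of the store over its whole length (|y| from 64 to 78 mm), with guide lips outside (|y| above 72.5 mm) and end stops (|x| above 107 mm), both up to 54 mm high.
- store_home (a point): Where the cover's origin is when it is home over the pockets: store x = -55, y = 0, 48 mm above the bench. Axes as the store's.
- cover: Loose flat cover plate, 104 (x) x 140 (y) x 5 mm, about 0.2 kg, lying on the runners; it slides easily along them with 3 mm of end play at home and parked. Origin: centre of its underside. On its middle stands a black handle bar 16 mm thick (x), 50 mm long (y), from 5 to 27 mm above the origin.
- pot: Open round grey plastic pot, 66 mm outside diameter, 75 mm tall, wall 3 mm, floor a low cone (4 mm high at the wall, 14 mm in the middle, so that fuses topple), 0.1 to 0.2 kg. Origin: centre of its underside, z up out of the mouth. A white code label with dark bars covers its side where its +x axis points, with a short white strip on the rim at the same side, so the label can be told from above.
- mat: Round cork mat fixed on the bench, 110 mm across, 2 mm thick, on which the pot stands at the start. Origin: centre of its underside.
- scanner: Fixed scanner station. Origin: the middle of a printed circle (72 mm diameter) on its flat base plate, at bench height; the plate is 6 mm thick, from x = -40 to +115 mm, 120 mm wide. The scanner block, 38 x 70 mm, top 81 mm above the bench, stands on the plate from x = +75 to +113 mm; its window looks towards -x, over the circle.
- scanner_eye (a point): Centre of the scanner's window, on the scanner block's face, 75 mm in +x from the middle of the circle and 40 mm above the bench.
- fuse1: Spare fuse: square-bodied, white ceramic with steel end caps, 12 x 12 x 30 mm, 15 g. Origin: its centre; z along its length. May be absent; if present it stands upright in the store pocket at x = -84, y = -42 mm, its upper 20 mm above the deck, hidden from above by the cover at first.
- fuse2: Spare fuse: square-bodied, white ceramic with steel end caps, 12 x 12 x 30 mm, 15 g. Origin: its centre; z along its length. May be absent; if present it stands upright in the store pocket at x = -84, y = 0 mm, its upper 20 mm above the deck, hidden from above by the cover at first.
- fuse3: Spare fuse: square-bodied, white ceramic with steel end caps, 12 x 12 x 30 mm, 15 g. Origin: its centre; z along its length. May be absent; if present it stands upright in the store pocket at x = -84, y = 42 mm, its upper 20 mm above the deck, hidden from above by the cover at first.
- fuse4: Spare fuse: square-bodied, white ceramic with steel end caps, 12 x 12 x 30 mm, 15 g. Origin: its centre; z along its length. May be absent; if present it stands upright in the store pocket at x = -38, y = -42 mm, its upper 20 mm above the deck, hidden from above by the cover at first.
- fuse5: Spare fuse: square-bodied, white ceramic with steel end caps, 12 x 12 x 30 mm, 15 g. Origin: its centre; z along its length. May be absent; if present it stands upright in the store pocket at x = -38, y = 0 mm, its upper 20 mm above the deck, hidden from above by the cover at first.
- fuse6: Spare fuse: square-bodied, white ceramic with steel end caps, 12 x 12 x 30 mm, 15 g. Origin: its centre; z along its length. May be absent; if present it stands upright in the store pocket at x = -38, y = 42 mm, its upper 20 mm above the deck, hidden from above by the cover at first.
- tape: Bystander: roll of black tape lying flat, 84 mm across, 24 mm high. Origin at its underside.
- cell: Bystander: solar test cell on an aluminium plate 90 x 70 mm, 19 mm high. Origin at its underside.
- bottle: Bystander: bottle, 60 mm across, 150 mm tall. Origin at its underside.
- carton: Bystander: cardboard box 80 x 60 x 45 mm. Origin at its underside.
- spanner: Bystander: spanner lying at the back. Origin at its underside.
- mouse: Bystander: computer mouse, 62 mm across, 32 mm high. Origin at its underside.
There are look-alikes about, which are no part of the job. What is shaped like the cover but yellow is not meant.

How it is judged:
On the way, in this order (a step that is already met when the one before it is completed fails the run):
1. the cover is slid over to the empty half of the store, uncovering all the pockets (x of cover in the frame of store between 0.045 and 0.065 m and z of cover in the frame of store between 0.04 and 0.054 m), for 0.2 s.
2. every fuse that was in the store lies in the pot (horizontal distance between each of fuse1, fuse2, fuse3, fuse4, fuse5, fuse6 and pot below 0.031 m and z of fuse1 in the frame of pot between 0 and 0.075 m and z of fuse2 in the frame of pot between 0 and 0.075 m and z of fuse3 in the frame of pot between 0 and 0.075 m and z of fuse4 in the frame of pot between 0 and 0.075 m and z of fuse5 in the frame of pot between 0 and 0.075 m and z of fuse6 in the frame of pot between 0 and 0.075 m), for 0.2 s.
3. the pot stands upright in the circle on the scanner's plate, its label facing the window (within 18 mm and about 17 degrees) (horizontal distance between pot and scanner below 0.018 m and z of pot in the frame of scanner between 0.003 and 0.01 m and angle between pot's own z axis and vertical below 0.12 rad and x of scanner_eye in the frame of pot above 0.045 m and y of scanner_eye in the frame of pot between -0.024 and 0.024 m), for 0.8 s.
At the end, for the whole second after the job is handed in: Every present fuse is in the pot; the pot stands upright and still on the cork mat, within 25 mm of its middle; the cover lies at rest on its runners over the pockets, within 10 mm of home (all of step 2 and x of cover in the frame of store between -0.065 and -0.045 m and z of cover in the frame of store between 0.04 and 0.054 m and horizontal distance between pot and mat below 0.025 m and height (world z) of pot below 0.006 m and angle between pot's own z axis and vertical below 0.12 rad and linear speed of each of pot, cover below 0.02 m/s); the robot touches nothing.
It fails at once if the cover is lifted off its runners (more than 20 mm) (z of cover in the frame of store above 0.068 m).
It fails at once if a bystander is moved by more than 30 mm (distance of any of tape, cell, bottle, carton, spanner, mouse from where it was at the start of the episode above 0.03 m).
Of fuse1, fuse2, fuse3, fuse4, fuse5, fuse6 only 3 to 5 are there at a start; the rules pass over those that are not, and their reading is None.
At some moment in a run one of pot may be knocked a few centimetres aside while the robot is not near it.
Once in a run the grip may slacken for a moment while it holds something.
It also fails if it takes over 210 s, if anything falls off the work surface, if the arm or the gripper's body presses on something with over 40 N, if the wrist force passes 120 N, or if a joint passes its speed limit or range.

## Working session

There is one attempt and no reset: what is moved stays moved. The work goes in short steps, each a Python script; the robot and the scene stay as the last script left them, time stands still between calls to the robot, and variables do not carry over. Pictures are saved under pics/ and viewed, about 12 in all and at most 16, crops included, and the job is handed in when it is done.

```bash
ls; mkdir -p pics
python3 - <<'E'
from station import env
import cv2
for n in("top","side"):
    s=env.snapshot(n); cv2.imwrite(f"pics/{n}0.png",s["img"][:,:,::-1]); print(n,s["camera_matrix"],s["distortion"],s["origin"],s["rotation"])
s=env.snapshot("wrist");print(s["hand_eye"],s["camera_matrix"],s["distortion"])
print(env.sense(),env.tcp_to_grasp)
E
```

```text
pics
top [[487.89850852   0.         310.12470851]
 [  0.         487.89850852 203.48411086]
 [  0.           0.           1.        ]] [-0.1006496  0.         0.         0.         0.       ] [3.88651967e-01 6.70616595e-04 1.45130239e+00] [-3.04489737 -0.01445778 -1.55127271]
side [[404.42140352   0.         307.31304045]
 [  0.         404.42140352 192.10097248]
 [  0.           0.           1.        ]] [0.029114 0.       0.       0.       0.      ] [0.27131402 0.98054585 0.8586227 ] [-2.24451965 -0.01487813 -2.85464966]
[[-6.79343148e-05 -2.63242959e-01  9.64729568e-01 -1.71138261e-01]
 [-1.34606977e-03 -9.64728672e-01 -2.63242809e-01  7.40395866e-02]
 [ 9.99999092e-01 -1.31647653e-03 -2.88805209e-04  6.29716372e-04]
 [ 0.00000000e+00  0.00000000e+00  0.00000000e+00  1.00000000e+00]] [[299.47568116   0.         321.4872896 ]
 [  0.         299.47568116 203.67664583]
 [  0.           0.           1.        ]] [0.01240984 0.         0.         0.         0.        ]
{'t': 0.15, 'q': array([-1.43348915e+00,  4.94035570e-01,  1.34594603e+00, -1.39174270e-05,
        1.30249440e+00, -9.55039179e-02]), 'joint_velocities': array([ 5.47878591e-05,  1.10103283e-03, -4.67151827e-03, -9.28411779e-04,
        1.06045461e-03,  1.54066471e-03]), 'joint_torque': array([ 7.31874225e-04, -8.79198074e+01, -3.82051349e+01,  7.08471355e-02,
        5.01553668e-02, -1.46241445e-05]), 'eef_pos': array([ 0.14415526, -0.60787242,  0.21349277]), 'ee_rot': array([3.06127548, 1.56991288, 1.72329395]), 'ft_force': array([0.2905002 , 0.46750284, 0.10404564]), 'torque': array([-0.03511539, -0.03424925,  0.03567379]), 'grip_width': 0.09111371002570592} 0.0188
```

View pics/top0.png

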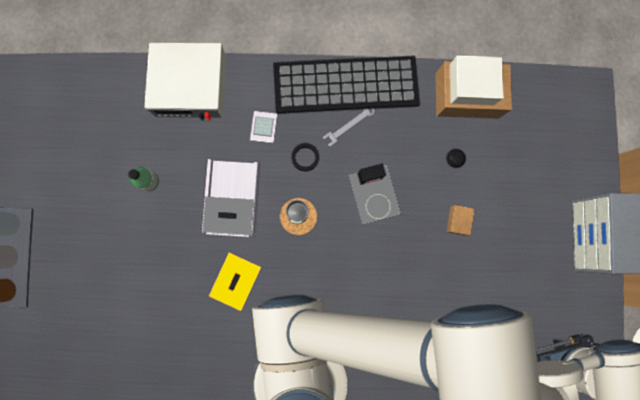

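View pics/side0.png

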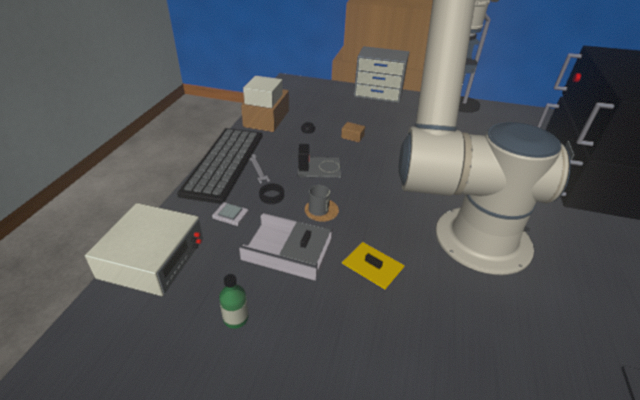

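The top view shows the store at about (231,198), with the grey cover on its robot side and its handle at (228,215). The yellow look-alike is at (235,281), off the store. The pot on its mat is at (298,213), and the scanner circle is at (377,206) with its block at (371,173). Next is an enlarged crop of these.

```bash
cat > h.py <<'E'
from station import env
import numpy as np, cv2
from scipy.spatial.transform import Rotation as R
def Rm(e): return R.from_euler('xyz',e).as_matrix()
def snap(n,save=None):
    st=env.sense(); s=env.snapshot(n)
    if n=="wrist":
        T=np.eye(4);T[:3,:3]=Rm(st["ee_rot"]);T[:3,3]=st["eef_pos"];T=T@np.array(s["hand_eye"])
        Rc,o=T[:3,:3],T[:3,3]
    else:
        r=np.array(s["rotation"]);Rc=r if r.ndim==2 else Rm(r);o=np.array(s["origin"])
    c=dict(K=np.array(s["camera_matrix"]),d=np.array(s["distortion"]),R=Rc,o=o,img=s["img"])
    if save:
        cv2.imwrite(f"pics/{save}.png",s["img"][:,:,::-1]); np.savez(f"pics/{save}.npz",**c)
    return c
def load(n): return dict(np.load(f"pics/{n}.npz"))
def rays(c,px):
    u=cv2.undistortPoints(np.array(px,float).reshape(-1,1,2),c["K"],c["d"]).reshape(-1,2)
    return np.c_[u,np.ones(len(u))]@c["R"].T
def onz(c,px,z):
    r=rays(c,px); return c["o"]+r*((z-c["o"][2])/r[:,2])[:,None]
def proj(c,P):
    P=np.array(P,float).reshape(-1,3)
    rv=cv2.Rodrigues(c["R"].T)[0]
    return cv2.projectPoints(P,rv,-c["R"].T@c["o"],c["K"],c["d"])[0].reshape(-1,2)
def tri(cs,pxs):
    A=np.zeros((3,3));b=np.zeros(3)
    for c,p in zip(cs,pxs):
        r=rays(c,[p])[0];r/=np.linalg.norm(r);M=np.eye(3)-np.outer(r,r);A+=M;b+=M@c["o"]
    return np.linalg.solve(A,b)
def down(psi):
    "tool x down, jaw axis (tool z) at world angle psi"
    z=np.array([np.cos(psi),np.sin(psi),0]);x=np.array([0,0,-1.]);y=np.cross(z,x)
    return R.from_matrix(np.c_[x,y,z]).as_euler('xyz')
def crop(img,x0,y0,x1,y1,k,name):
    cv2.imwrite(f"pics/{name}.png",cv2.resize(img[y0:y1,x0:x1,::-1],None,fx=k,fy=k,interpolation=cv2.INTER_CUBIC))
E
python3 - <<'E'
from h import *
c=snap("top","top1"); crop(c["img"],190,125,410,255,3.6,"crop1")
for n,p,z in[("handle",(228,215),.075),("pot",(297,208),.077),("mat",(298,216),.002),("circ",(377,206),.006),("tape",(305,157),.02)]:print(n,onz(c,[p],z)[0].round(3))
psi=env.sense()["ee_rot"]; print(psi, Rm(psi).round(2))
E
```

```text
handle [0.485 0.215 0.075]
pot [0.509 0.02  0.077]
mat [0.491 0.018 0.002]
circ [ 0.526 -0.217  0.006]
tape [0.667 0.001 0.02 ]
[3.02671773 1.57004113 1.68868552] [[-0.    0.97  0.23]
 [ 0.    0.23 -0.97]
 [-1.    0.   -0.  ]]
```

View pics/crop1.png

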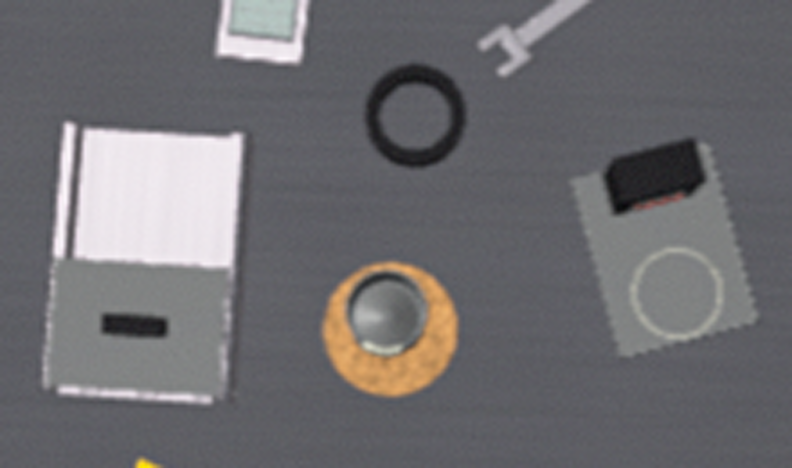

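The crop confirms the grey cover with its black handle (crop (134,325)) in the store. The pot's rim strip faces the robot (crop (382,348)) and the scanner block is at crop (655,175). Next I'll look from close by at two places with the wrist camera.

```bash
cat >> h.py <<'E'
def q6(p,psi):
    q=env.inverse_kinematics(p,down(psi)); return None if q is None else np.round(q,2)
E
python3 - <<'E'
from h import *
c=load("top1")
def w(p,z): return onz(c,[(p[0]/3.6+190,p[1]/3.6+125)],z)[0]
a=w((757,318),.006)-w((708,145),.006);b=w((622,355),.006)-w((573,180),.006)
for v in(a,b):print("scanner yaw",np.degrees(np.arctan2(-v[1],-v[0])))
a=w((57,390),.05)-w((212,402),.05);print("store y dir",np.degrees(np.arctan2(a[1],a[0]))-90)
p0=w((388,315),.075);p1=w((382,348),.075);print("pot",p0,"strip",p1,np.degrees(np.arctan2(*(p1-p0)[[1,0]])),"circ",w((676,293),.006),"mat",w((391,329),.002))
st=env.sense();env.movel(st["eef_pos"]+[0,0,.1])
s=np.radians(-4)
for k in(0,np.pi):print(q6([.485,.215,.25],s+k))
for k in(0,np.pi):print("pot",[(d,q6([.5,.02,.25],np.radians(d)+k)) for d in(0,90)])
env.movep([.485,.215,.27],down(s if abs(q6([.485,.215,.25],s)[5])<abs(q6([.485,.215,.25],s+np.pi)[5]) else s+np.pi))
print(env.sense()["q"].round(2))
A=snap("wrist","w1")
p=env.sense()["eef_pos"];env.movel(p+[.05,-.05,-.03]);B=snap("wrist","w2")
cv2.imwrite("pics/w12.png",np.hstack([A["img"][:,120:520],B["img"][:,120:520]])[:,:,::-1])
E
```

```text
scanner yaw 16.019369616770785
scanner yaw 16.240528133224807
store y dir -3.1315190835930764
pot [0.4961794  0.01780139 0.075     ] strip [0.47012674 0.02193934 0.075     ] 170.97509099533414 circ [ 0.52475278 -0.21968678  0.006     ] mat [0.49032729 0.01597682 0.002     ]
[ 0.3   0.32  1.53 -0.    1.29  0.37]
[ 0.3   0.32  1.53 -0.    1.29 -2.77]
pot [(0, array([-0.08,  0.28,  1.59,  0.  ,  1.27, -0.08])), (90, array([-0.08,  0.28,  1.59,  0.  ,  1.27, -1.65]))]
pot [(0, array([-0.08,  0.28,  1.59,  0.  ,  1.27,  3.06])), (90, array([-0.08,  0.28,  1.59,  0.  ,  1.27,  1.49]))]
[ 0.3   0.31  1.5  -0.    1.34  0.37]<stdin>:10: UserWarning: Gimbal lock detected. Setting third angle to zero since it is not possible to uniquely determine all angles.
<stdin>:11: UserWarning: Gimbal lock detected. Setting third angle to zero since it is not possible to uniquely determine all angles.
<stdin>:12: UserWarning: Gimbal lock detected. Setting third angle to zero since it is not possible to uniquely determine all angles.
<sys>:0: UserWarning: Gimbal lock detected. Setting third angle to zero since it is not possible to uniquely determine all angles.
```

View pics/w12.png

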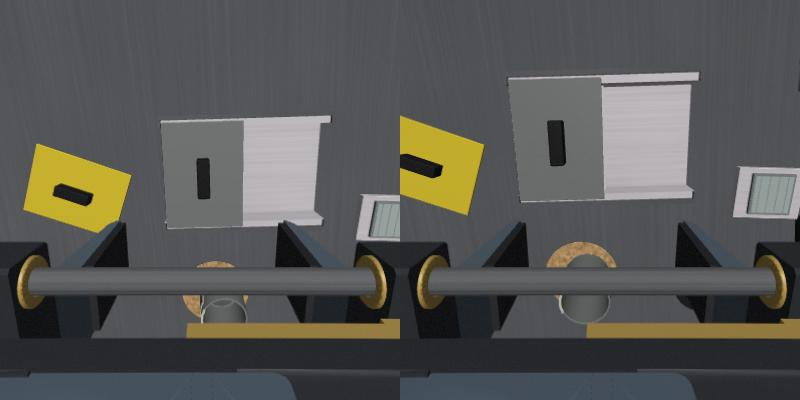

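Both wrist views show the grey cover in the store. Its corners in A are (161,121), (243,119), (243,225), (166,228), and in B (508,79), (601,78), (604,200), (521,202). The yellow plate lies to the left, on the bench. I'll triangulate the corners.

```bash
sed -i '1i import warnings; warnings.simplefilter("ignore")' h.py
python3 - <<'E'
from h import *
A=load("w1");B=load("w2");T=load("top1")
a=[(161,121),(243,119),(243,225),(166,228)];b=[(508,79),(601,78),(604,200),(521,202)]
P=[]
for p,q in zip(a,b):
    X=tri([A,B],[(p[0]+120,p[1]),(q[0]-280,q[1])]);P.append(X);print(X.round(4))
P=np.array(P);print("centre",P.mean(0))
for i,j in((0,1),(3,2),(3,0),(2,1)):
    v=P[j]-P[i];print(np.degrees(np.arctan2(v[1],v[0])),np.linalg.norm(v))
for C,o,px in((A,120,a),(B,-280,b)):
  Q=onz(C,[(u+o,v) for u,v in px],.053);print(Q.mean(0).round(4),[round(np.degrees(np.arctan2(*(Q[j]-Q[i])[[1,0]])),2) for i,j in((0,1),(3,2),(3,0),(2,1))])
# runners long edges
e=onz(A,[(281,121),(450,117),(286,228),(443,223)],.053);print([np.degrees(np.arctan2(*(e[j]-e[i])[[1,0]])) for i,j in((0,1),(2,3))])
print("handle A/B at .075",onz(A,[(322.5,177)],.075),onz(B,[(275,143)],.075))
print(proj(T,np.r_[P.mean(0)[:2],.053]))
E
```

```text
[0.4393 0.2921 0.0496]
[0.5435 0.287  0.0404]
[0.5373 0.1448 0.0475]
[0.4297 0.1463 0.0389]
centre [0.48748495 0.2175363  0.04411786]
-2.7681990185514063 0.10470973101929404
-0.8116986604638905 0.10795831226426195
86.22375608294865 0.1465072266057633
87.5030303688558 0.1425946344429664
[0.4879 0.2198 0.053 ] [np.float64(-2.79), np.float64(-1.77), np.float64(86.59), np.float64(87.98)]
[0.4883 0.2177 0.053 ] [np.float64(-3.45), np.float64(-2.67), np.float64(87.61), np.float64(87.39)]
[np.float64(-2.8813319121286916), np.float64(-2.1845194193845603)]
handle A/B at .075 [[0.48704396 0.22220289 0.075     ]] [[0.48743091 0.2193731  0.075     ]]
[[228.34542674 214.65692186]]
```

Run:
```python
from h import *
s=np.radians(-2.8)
env.movep([.488,.219,.16],down(s));env.move_gripper(.05)
print(env.movel([.488,.219,.058],vel=.06,guard=8),env.sense()["eef_pos"])
env.move_gripper(0.0);st=env.sense();print(st["grip_width"],st["ft_force"])
p=st["eef_pos"]
print(env.movel(p+.110*np.array([np.cos(s),np.sin(s),0]),vel=.06,guard=30))
st=env.sense();print(st["eef_pos"]-p,st["ft_force"],st["grip_width"])
env.move_gripper(.05);p2=env.sense()["eef_pos"];env.movel(p2+[0,0,.12],vel=.2)
env.movep([.43,.15,.26],down(s))
A=snap("wrist","w3");env.movel(env.sense()["eef_pos"]+[.03,-.03,-.02]);B=snap("wrist","w4")
cv2.imwrite("pics/w34.png",np.hstack([A["img"][:300,120:520],B["img"][:300,120:520]])[:,:,::-1])
```

```text
False [0.48815948 0.21906315 0.05827148]
0.01596298540436744 [-0.21936841 -0.38161884  1.36100836]
False
[ 1.08862101e-01 -5.37246657e-03  4.42003817e-05] [-7.3825441   0.60438845  7.63649208] 0.015811628144030043
```

View pics/w34.png

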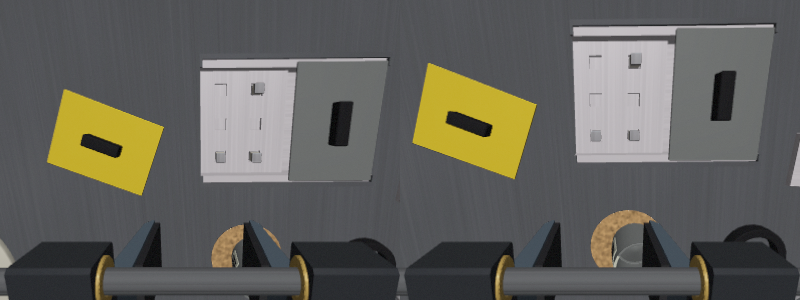

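The cover is parked. I see three fuses in B: (636,59) at x=-38, y=+42; (596,135) at x=-84, y=-42; and (634,134) at x=-38, y=-42. I'll check in an enlarged crop.

Run:
```python
from h import *
crop(load("w3")["img"],310,45,420,190,4,"c3a");crop(load("w4")["img"],280,15,390,170,4,"c4a")
a=cv2.imread("pics/c3a.png");b=cv2.imread("pics/c4a.png")[:580];cv2.imwrite("pics/c34.png",cv2.hconcat([a[:580],b]))
```

```text
(no output)
```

View pics/c34.png

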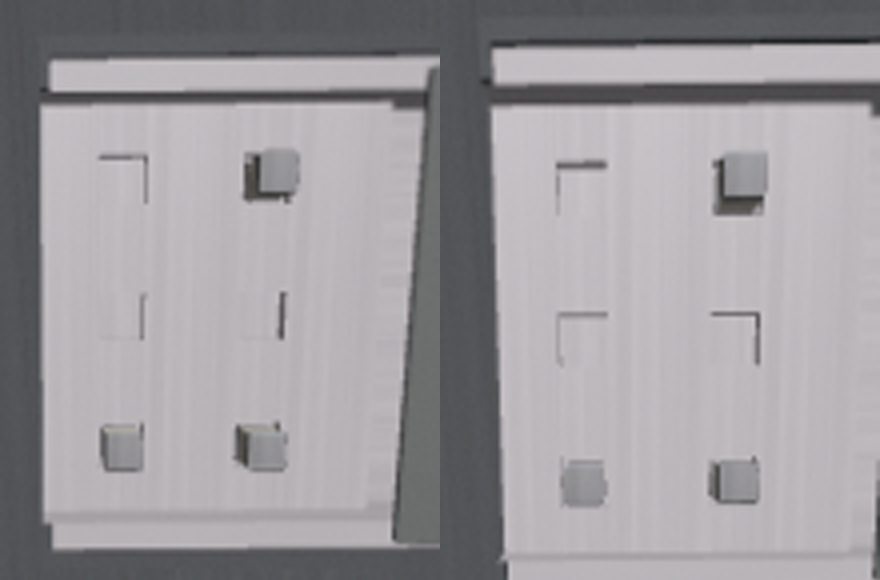

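The crop confirms three fuses (fuse1, fuse4, fuse6). The pockets at (x=-84, y=0), (-84, +42) and (-38, 0) are empty. I'll triangulate the tops and start with fuse6.

```bash
cat >> h.py <<'E'
def potpx():
    "find the pot in the top view (template from top1); returns world rim centre, score"
    t=load("top1")["img"][196:224,284:312]; c=snap("top"); w=c["img"][150:290,250:420]
    m=cv2.matchTemplate(w,t,cv2.TM_CCOEFF_NORMED); _,s,_,l=cv2.minMaxLoc(m)
    px=(l[0]+250+297.8-284, l[1]+150+212.5-196)
    return onz(c,[px],.077)[0],round(s,2)
def drop(f=.084):
    pass
E
python3 - <<'E'
from h import *
A=load("w3");B=load("w4")
a=dict(f6=(281,172),f1=(123,451),f4=(267,449));b=dict(f6=(305,174),f1=(144,484),f4=(299,481))
for k in a:
    p=(a[k][0]/4+310,a[k][1]/4+45);q=(b[k][0]/4+280,b[k][1]/4+15)
    print(k,tri([A,B],[p,q]).round(4),onz(A,[p],.044)[0].round(4),onz(B,[q],.044)[0].round(4))
s=np.radians(-2.8);M=np.array([[np.cos(s),-np.sin(s)],[np.sin(s),np.cos(s)]])
st=np.array([.488,.2185])+M@[55,0]*np.array(.001)
for k,v in dict(f6=(-38,42),f1=(-84,-42),f4=(-38,-42)).items():print(k,(st+M@np.array(v)*.001).round(4))
print(potpx())
E
```

```text
f6 [0.5061 0.2588 0.0492] [0.5072 0.2593 0.044 ] [0.5066 0.2596 0.044 ]
f1 [0.457  0.1777 0.0409] [0.4568 0.178  0.044 ] [0.457  0.1778 0.044 ]
f4 [0.5033 0.1762 0.0422] [0.5029 0.1763 0.044 ] [0.5032 0.1763 0.044 ]
f6 [0.507  0.2596]
f1 [0.457 0.178]
f4 [0.5029 0.1757]
(array([0.49602445, 0.01771375, 0.077     ]), 1.0)
```

```bash
cat > pick.py <<'E'
from h import *
import sys
S=np.radians(-2.8)
def pick(x,y,op,off=0):
    x+=off
    env.movep([x,y,.13],down(S));env.move_gripper(op)
    hit=env.movel([x,y,.028],vel=.05,guard=5)
    print("hit",hit,env.sense()["eef_pos"].round(4),env.sense()["grip_width"].round(4))
    if hit: return False
    env.move_gripper(0);print("grip",env.sense()["grip_width"].round(4),env.sense()["ft_force"].round(1))
    env.movel([x,y,.15],vel=.15);print("lifted",env.sense()["grip_width"].round(4))
    return env.sense()["grip_width"]>.009
def drop():
    p,sc=potpx();print("pot",p.round(3),sc)
    env.movep([p[0],p[1],.15],down(S));print("over",env.sense()["grip_width"].round(4))
    print("hit",env.movel([p[0],p[1],.085],vel=.1,guard=5));env.move_gripper(.03)
    env.movel([p[0],p[1],.16],vel=.2);print("t",env.sense()["t"])
E
python3 - <<'E'
from pick import *
if pick(.507,.2594,.026): drop()
q=potpx();print(q)
c=snap("top","t2")
E
```

```text
Traceback (most recent call last):
  File "pick.py", line 8, in pick
    print("hit",hit,env.sense()["eef_pos"].round(4),env.sense()["grip_width"].round(4))
                                                    ^^^^^^^^^^^^^^^^^^^^^^^^^^^^^^^
AttributeError: 'float' object has no attribute 'round'
```

```bash
sed -i 's/env.sense()\["grip_width"\].round(4)/round(env.sense()["grip_width"],4)/g' pick.py
python3 - <<'E'
from pick import *
print(env.sense()["eef_pos"],env.sense()["grip_width"])
if pick(.507,.2594,.026): drop()
print(potpx())
E
```

```text
[0.50712062 0.2594577  0.02817542] 0.026257727982705995
hit False [0.5071 0.2595 0.0282] 0.026
grip 0.0118 [-0.7  0.4  1.3]
lifted 0.0117
pot [0.496 0.018 0.077] 1.0
over 0.0119
hit False
t 24.0667
(array([ 0.39222908, -0.00137755,  0.077     ]), 0.37)
```

Run:
```python
from pick import *
if pick(.503,.1762,.026): drop()
env.movep([.457,.178,.2],down(S)); print(potpx()); c=snap("top","t3"); crop(c["img"],190,125,410,255,3.6,"crop3")
w=snap("wrist","w5")
```

```text
hit False [0.5031 0.1762 0.0282] 0.026
grip 0.0117 [-1.4 -0.7 -1.2]
lifted 0.0119
pot [0.496 0.018 0.077] 0.96
over 0.0117
hit False
t 31.1667
(array([0.49602445, 0.01771375, 0.077     ]), 0.89)
```

View pics/crop3.png

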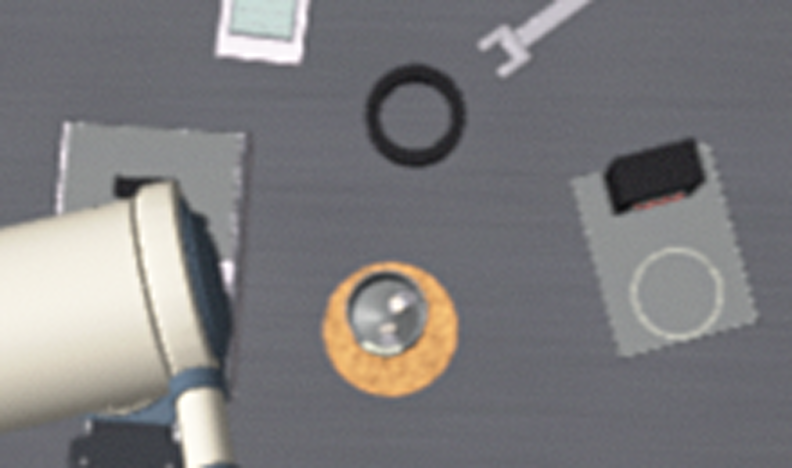

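The crop shows two light fuses in the pot at (400,302) and (388,325), and the pot has not moved. Next is fuse1, with a narrow opening close to the end stop.

Run:
```python
from pick import *
if pick(.457,.178,.0185,.0015): drop()
```

```text
hit False [0.4586 0.178  0.0282] 0.0183
grip 0.0119 [-1.3  0.8  0.9]
lifted 0.012
pot [0.496 0.018 0.077] 0.89
over 0.012
hit False
t 38.8167
```

All three fuses are released. Now I'll take a close view of the pot, then of the scanner circle.

Run:
```python
from h import *
env.movep([.496,.018,.22],down(np.radians(81)));env.move_gripper(.09);print(env.sense()["q"].round(2))
A=snap("wrist","w6");env.movep([.525,-.218,.22],down(np.radians(-74)));print(env.sense()["q"].round(2));B=snap("wrist","w7")
crop(A["img"],220,70,420,270,2,"a6");crop(B["img"],220,70,420,270,2,"b6")
cv2.imwrite("pics/ab6.png",cv2.hconcat([cv2.imread("pics/a6.png"),cv2.imread("pics/b6.png")]))
```

```text
[-0.08  0.31  1.65  0.    1.19 -1.5 ]
[-0.5   0.41  1.48  0.    1.25  0.79]
```

View pics/ab6.png

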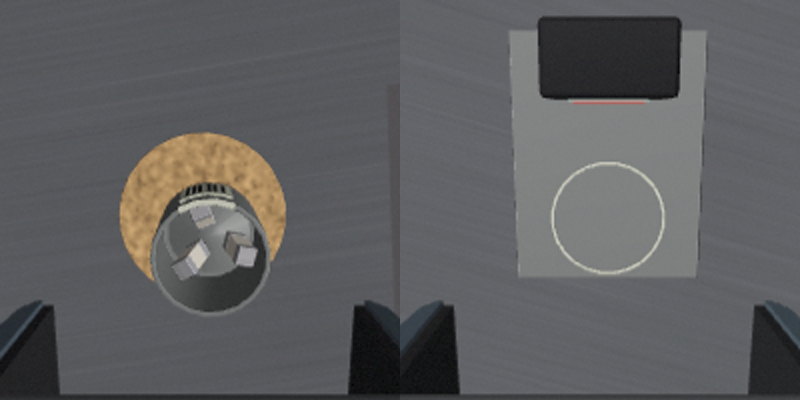

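The left view shows all three fuses in the pot. The rim centre is at crop (211,258) and the strip at (208,204). The mat spans x 119–286 and y 132–~300. The right view shows the circle centred at crop (608.5,217.5), with the block face horizontal at y≈101.

Run:
```python
from h import *
A=load("w6");B=load("w7");T=load("top1")
f=lambda u,v,o=0:((u-o)/2+220,v/2+70)
pa=f(211,258);ps=f(208,203)
P=onz(A,[pa,ps],.077);v=P[1]-P[0];print("pot",P[0].round(4),"label",np.degrees(np.arctan2(v[1],v[0])),np.linalg.norm(v))
print("tri pot",tri([A,T],[pa,(388/3.6+190,315/3.6+125)]).round(4))
print("mat",onz(A,[f(202.5,216)],.002).round(4), "L/R", onz(A,[f(119,215),f(286,215),f(202,132)],.002).round(4))
c=onz(B,[f(608.5,217.5,400)],.006)[0];print("circ",c.round(4),"tri",tri([B,T],[f(608.5,217.5,400),(676/3.6+190,293/3.6+125)]).round(4))
for a,b in(((518,275),(510,30)),((697,275),(706,30)),((519,276),(697,276))):
    Q=onz(B,[f(*a,400),f(*b,400)],.006);v=Q[1]-Q[0];print(np.degrees(np.arctan2(v[1],v[0])))
Q=onz(B,[f(570,102,400),f(650,102,400)],.05);v=Q[1]-Q[0];print(np.degrees(np.arctan2(v[1],v[0])))
```

```text
pot [0.5028 0.0205 0.077 ] label 174.15078729819675 0.03002867993018455
tri pot [0.4939 0.0194 0.1103]
mat [[0.4929 0.0174 0.002 ]] L/R [[ 0.4836 -0.0367  0.002 ]
 [ 0.5009  0.0717  0.002 ]
 [ 0.4396  0.0256  0.002 ]]
circ [ 0.5287 -0.221   0.006 ] tri [ 0.5261 -0.2218 -0.0084]
15.60997625040124
16.37490101830486
-74.0100462802311
-74.01559032983175
```

```bash
cat > carry.py <<'E'
from h import *
def g(): return round(env.sense()["grip_width"],4)
def grasp(x,y,z,psi):
    env.movep([x,y,.14],down(psi));env.move_gripper(.09)
    hit=env.movel([x,y,z],vel=.07,guard=8);print("hit",hit,env.sense()["eef_pos"].round(4))
    if hit: raise SystemExit
    env.move_gripper(0);print("grip",g(),env.sense()["ft_force"].round(1))
def carry(x,y,psi,zdown):
    p=env.sense()["eef_pos"];env.movel(p+[0,0,.02],vel=.05);print("up",g())
    env.movel([x,y,p[2]+.02],rotation=down(psi),vel=.07);print("there",g(),env.sense()["eef_pos"].round(4))
    print("touch",env.movel([x,y,zdown],vel=.03,guard=5),env.sense()["eef_pos"].round(4),g())
    env.move_gripper(.09);env.movel(env.sense()["eef_pos"]+[0,0,.12],vel=.15);print("t",env.sense()["t"])
E
python3 - <<'E'
from carry import *
print(potpx())
grasp(.500,.0195,.038,np.radians(84))
carry(.527,-.2205,np.radians(-74),.0405)
p=env.sense()["eef_pos"];env.movel([p[0],p[1],.24]);env.wait(.5)
B=snap("wrist","w8");crop(B["img"],220,70,420,270,3,"b8")
E
```

```text
(array([0.51339068, 0.0011241 , 0.077     ]), 0.51)
hit True [0.4989 0.0195 0.0742]
```

Run:
```python
from h import *
p=env.sense()["eef_pos"];print(env.sense()["ft_force"],env.sense()["grip_width"]);env.movel([p[0],p[1],.22]);print(env.sense()["ft_force"])
A=snap("wrist","w9");crop(A["img"],170,50,470,290,2.6,"a9");print(env.sense()["t"])
```

```text
[-0.07150317 -0.29986902 -0.55171612] 0.08999157718154852
[ 0.21348646 -0.08484799 -0.29650226]
47.7833
```

View pics/a9.png

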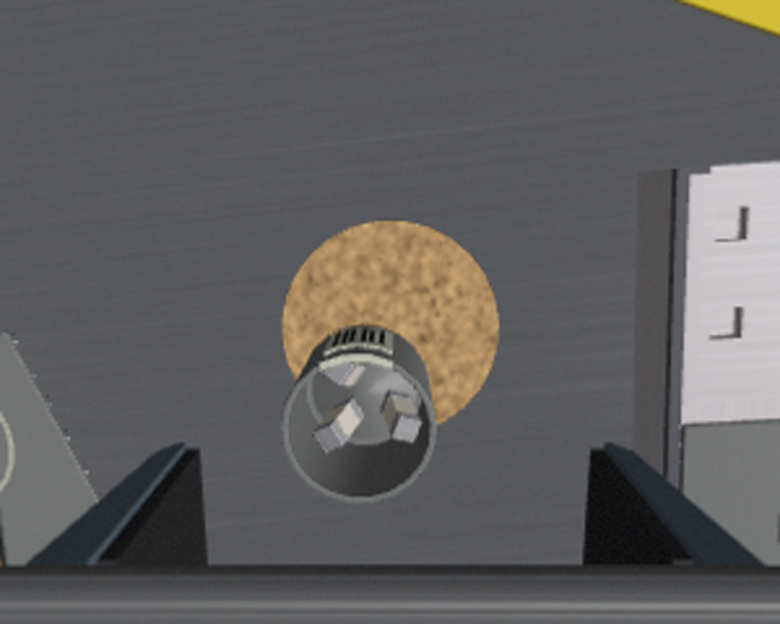

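The pot was knocked aside and is still upright on the mat, with the fuses inside. Its rim centre is at crop (360,427) and the strip at (357,360). I'll re-measure.

Run:
```python
from carry import *
A=load("w9");f=lambda u,v:(u/2.6+170,v/2.6+50)
P=onz(A,[f(360,427),f(357,359)],.077);v=P[1]-P[0];print(P.round(4),np.degrees(np.arctan2(v[1],v[0])))
print("mat",onz(A,[f(391,329)],.002))
x,y=P[0,:2]; x-=.003
psi=np.arctan2(v[1],v[0])-np.pi/2
env.movep([x,y,.2],down(psi));B=snap("wrist","w10");print(env.sense()["q"].round(2),"pot via new view predicted px",proj(B,[x+.003,y,.077]))
crop(B["img"],220,70,420,270,2.5,"a10")
```

```text
[[0.5199 0.0021 0.077 ]
 [0.4907 0.0043 0.077 ]] 175.6850224103359
mat [[0.49285931 0.01785486 0.002     ]]
[-0.11  0.36  1.63  0.    1.16 -1.61] pot via new view predicted px [[322.90928172 201.7772116 ]]
```

View pics/a10.png

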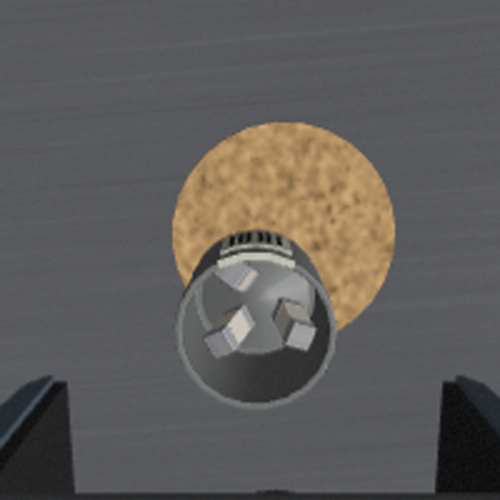

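The rim centre at (256,330) matches the prediction, so I can grasp.

Run:
```python
from carry import *
L=np.radians(175.2)
grasp(.518,.002,.038,L-np.pi/2)
carry(.527,-.2205,np.radians(-74),.0405)
p=env.sense()["eef_pos"];env.movel([p[0],p[1],.23]);env.wait(.4)
B=snap("wrist","w8");crop(B["img"],220,70,420,270,2.5,"b8")
```

```text
hit False [0.5182 0.002  0.0383]
grip 0.0666 [-1.1 -0.2  3.2]
up 0.067
there 0.0666 [ 0.527  -0.2204  0.0581]
touch True [ 0.5268 -0.2204  0.0419] 0.0666
t 56.6583
```

View pics/b8.png

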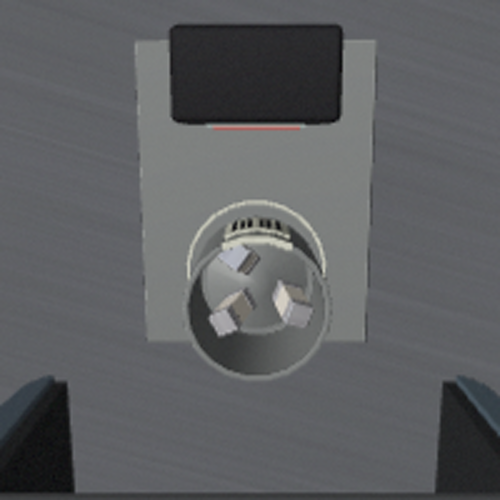

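The pot stands in the circle with the label towards the window (label (258,228), block face y≈126) and three fuses inside. I'll check the numbers before moving on.

Run:
```python
from carry import *
B=load("w8");f=lambda u,v:(u/2.5+220,v/2.5+70)
P=onz(B,[f(258,309),f(258,243)],.081);v=P[1]-P[0];c=onz(B,[f(257,269)],.006)[0]
print("pot",P[0].round(4),"label deg",np.degrees(np.arctan2(v[1],v[0])),"circle",c.round(4),"d",np.linalg.norm(P[0,:2]-np.array([.5287,-.221])))
env.wait(1.0)
C=snap("wrist");print("pot moved since?",np.abs(C["img"][:260].astype(int)-B["img"][:260]).mean())
print(env.sense()["t"])
```

```text
pot [ 0.5245 -0.2225  0.081 ] label deg 16.013393300929803 circle [ 0.5284 -0.2212  0.006 ] d 0.0044309420519893766
pot moved since? 1.2175180288461538
58.7667
```

The pot is 4 mm from the circle's middle and the label is aligned within 1°. I'll carry it back to the mat.

Run:
```python
from carry import *
grasp(.5265,-.221,.042,np.radians(-74))
carry(.492,.0175,np.radians(-85),.0355)
p=env.sense()["eef_pos"];env.movel([p[0],p[1],.23]);env.wait(.3)
B=snap("wrist","w11")
s=np.radians(-2.8)
env.movep([.56,.15,.26],down(s));C=snap("wrist","w12")
cv2.imwrite("pics/m11.png",np.hstack([B["img"][50:290,130:510],C["img"][50:290,130:510]])[:,:,::-1])
```

```text
hit False [ 0.5267 -0.2211  0.0424]
grip 0.0664 [0.1 0.9 3. ]
up 0.0664
there 0.0664 [0.492  0.0174 0.0621]
touch True [0.4918 0.0175 0.0379] 0.0669
t 67.8583
```

View pics/m11.png

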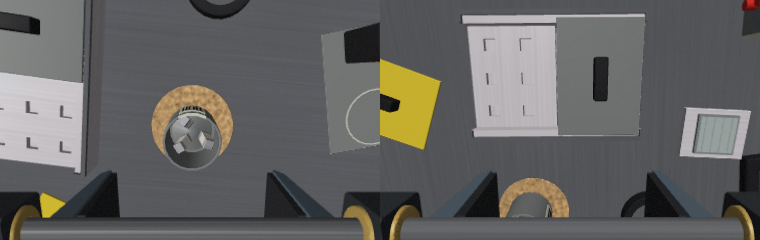

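The pot is back on the mat at (192,138) with the fuses inside, and all six pockets are empty. The cover handle is at (601,78) in the right view. Now I'll slide the cover home.

Run:
```python
from h import *
C=load("w12");print("handle",onz(C,[(351,128)],.072)); s=np.radians(-2.8)
B=load("w11");print("pot",onz(B,[(192+130,139.5+50)],.077),"mat",onz(B,[(192.5+130,126+50)],.002))
x,y=.4882+.1089,.2191-.0054
env.movep([x,y,.16],down(s));env.move_gripper(.05)
print(env.movel([x,y,.058],vel=.06,guard=8))
env.move_gripper(0.0);st=env.sense();print(st["grip_width"]);p=st["eef_pos"]
print(env.movel(p-.110*np.array([np.cos(s),np.sin(s),0]),vel=.06,guard=30))
st=env.sense();print(st["eef_pos"],st["ft_force"],st["grip_width"])
env.move_gripper(.05);p2=env.sense()["eef_pos"];env.movel(p2+[0,0,.12],vel=.15)
env.movep([.485,.215,.27],down(s));A=snap("wrist","w13")
env.movep([.3,-.45,.35],down(np.radians(-60)));T=snap("top","t9");S=snap("side","s9")
crop(T["img"],190,125,410,255,3,"x1");crop(A["img"],180,80,400,260,2,"x2")
a,b=cv2.imread("pics/x1.png"),cv2.imread("pics/x2.png")
b=cv2.resize(b,(440,360));a=cv2.resize(a,(360,360*130//220));a=cv2.copyMakeBorder(a,0,360-a.shape[0],0,0,cv2.BORDER_CONSTANT)
cv2.imwrite("pics/fin.png",cv2.hconcat([a,b]));print(env.sense()["t"],potpx())
```

```text
handle [[0.59737479 0.2144231  0.072     ]]
pot [[0.49245818 0.01664384 0.077     ]] mat [[0.49420834 0.01602364 0.002     ]]
False
0.016104418582507798
False
[0.48746755 0.21909827 0.05805423] [ 1.58239672e+00  1.41413737e-03 -1.45479611e+00] 0.016023311572586678
80.5167 (array([0.48193492, 0.0145838 , 0.077     ]), 0.55)
```

View pics/fin.png

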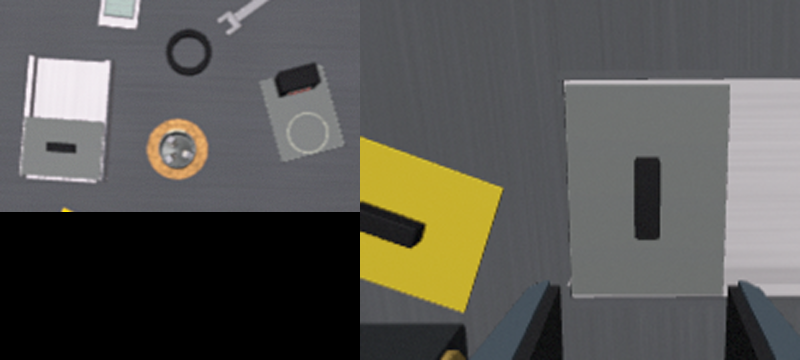

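The cover is home over the pockets (plate in the right view at x 566–730), and the pot is central on the mat with three fuses inside. The tape, cell and spanner are where they were. Handing in.

Run:
```python
from h import *
a=load("top1")["img"].astype(int);b=load("t9")["img"].astype(int)
for n,(x,y) in dict(tape=(305,157),cell=(263,126),bottle=(142,178),carton=(460,220),spanner=(348,127),mouse=(456,158)).items():
    print(n,np.abs(a-b)[y-20:y+20,x-22:x+22].mean().round(1))
env.close_job()
```

```text
tape 2.8
cell 3.4
bottle 2.7
carton 3.1
spanner 3.0
mouse 2.7
the job is handed in; nothing more can be done
```

The job is done and handed in at about 80 s of the 210 s allowed; the system gives no verdict.

**What I did**
- **Cover out:** I slid it open along its runners.
- **Fuses:** I found three, fuse1, fuse4 and fuse6, and dropped them into the pot. The other three pockets were empty.
- **Scan:** I stood the pot on the scanner circle for over 2 s, then took it back to the mat.
- **Cover home:** I slid it shut again over the pockets.

**Upset on the way:** The pot was displaced by about 3 cm before I picked it up. My first descent on it stopped at the force guard at z = 74 mm, probably on the rim. I measured it again and the second grasp held. I cannot say whether the knock or that contact moved it.

**Last checks**

| Check | Result |
|---|---|
| Pot on scanner | 4 mm from the circle's middle, label within about 1° |
| Pot on mat | about 2 mm from the middle, three fuses seen inside |
| Cover | handle released within 1 mm of its starting point; the last picture shows it lying on its runners |
| Six bystanders | no change in the top view beyond picture noise |

**Disagreements**
- The top and wrist cameras differed by up to 7 mm on the pot's x position before it was moved, so I used values in between.
- The automatic pot finder in the top view scored only 0.55 at the end, because the pot had been turned and filled. Its reading was about 10 mm off in x, so I relied on the wrist measurement and the picture instead.

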